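# Seat the bullseye award in its plinth

### The job

Pick up the loose bullseye award by its disc, set its six-sided foot into the round pocket of the empty dark plinth and shuffle and turn it gently until the foot falls fully home into the six-sided brass socket. Work with a light touch, for forcing or ramming it (80 N, even for a moment) would dent the brass. Leave it standing upright there on its own, and do not disturb the finished award, the paper cup or the stack of target cards.

Things in the scene. Friction and masses are not known exactly. Their poses are not given: they have to be found in the camera images.
- award_disc (a point): Centre of the loose award's upright round disc (54 mm diameter, 14 mm thick, brass rim, white and black target rings on both faces), 62 mm above the underside of its foot. Grip it here from above, across the two flat faces: x is their normal, so the fingers close along x; z is up the stem. The award stands on the desk, is 89 mm tall and weighs 0.2 to 0.33 kg.
- award_foot (a point): Centre of the underside of the same award's steel foot, same axes. The foot is a regular hexagonal prism 14 mm high, 32 mm across flats (37 mm across corners), with pairs of flats facing x and 60 degrees either side of it. Above it is a stem of 14 mm diameter, 26 mm long, then the disc.
- plinth: Heavy round dark wooden plinth, 116 mm diameter, 40 mm high, that does not move; a small brass plaque on its -x side. Origin at the centre of its underside, z up. With the award's foot resting on the pocket's brass floor the disc centre is 96 mm above this origin; with the foot home in the socket it is 84 mm above it.
- plinth_rim (a point): Centre of the plinth's top, at the height of its rim (40 mm). Sunk into the top is a loose round pocket, 60 mm wide and 6 mm deep, concentric with the plinth; its floor is a brass plate.
- pocket_floor (a point): On the plinth's axis at the brass plate's top, 6 mm below the rim. In the plate is a hexagonal socket, 36 mm across flats and 12 mm deep, set by hand: its true centre is 3.5 to 5 mm off this point, in any direction, and its flats may face any way; this pose does not show that, so feel for it by shuffling and turning the award. Any of the six ways round will do.
- finished: Bystander: a finished award, same disc, on its own 80 mm wide, 35 mm high dark plinth; 124 mm tall; origin at the centre of its underside. Leave alone.
- papercup: Bystander: white paper cup, 72 mm wide at the rim, 90 mm tall; origin at the centre of its underside. Leave alone.
- cards: Bystander: stack of paper target cards, about 130 by 130 mm, 40 mm high; origin at the centre of its underside. Leave alone.
Mind the look-alikes: they are no part of the job. What is shaped like the plinth but red or turquoise is not meant.

How it is judged:
By the outcome, as a careful person would: the job done as asked, in the order asked, and still so for the second after the job is handed in, with the robot touching nothing.
It also fails if it takes over 72 s, if anything falls off the work surface, if the arm or the gripper's body presses on something with over 40 N, if the wrist force passes 120 N, or if a joint passes its speed limit or range.

### The arm

A 6-joint arm with a two-finger parallel gripper is mounted at the origin on the work surface. World frame = base frame: x ahead of the robot, y to its left, z up, the work surface at z = 0. Lengths are in m, angles in degrees, forces in N, time in s.
With the tool pointing down it reaches from about 0.325 to 0.75 m from the base axis. Payload 7.6 kg.
Tool frame: the origin (TCP) lies midway between the tips of the shut fingers; the grasp point (between the pads) lies 19 mm behind it (robot.grip_depth is the distance from the TCP to the grasp point, in m); z points along the fingers, y is the line along which they close (so a half turn about z gives the same grasp; the last joint's range is limited). The gripper opens to 85 mm and grips with 20 to 120 N. Pads are 22 mm wide; open, the fingers measure 114 mm over their backs; the gripper's body (76 mm by 85 mm) begins 54 mm behind the grasp point. The pads swing forward as they close: fully open they stand 13 mm farther back than shut.
Start: joints at [-70.892, 2.991, 80.254, -0, 96.75, -4.028], TCP at [0.206, -0.483, 0.231] pointing down, gripper open.
Joint ranges: [-166.34, 166.34], [-52.06, 124.39], [6.96, 135.62], [-60.46, 240.46], [14.63, 156.25], [-167.68, 167.68]. Speed limits (degrees/s): [147.25, 147.25, 172.46, 180, 180, 180].

### API

Orientations are given as a 3x3 rotation matrix whose columns are the frame's x, y, z axes.
In Python, from bench import robot gives the robot as it stands. The module is installed in compiled form; this text tells all that it offers. Calls block until the motion is done:
- robot.goto(position, orientation): joint-space move of the TCP to a pose.
- robot.move_l(position, ori=None, speed=0.15): straight line of the TCP; ori=None keeps the orientation; speed is the mean speed in m/s.
- robot.move_joints(angles): joint-space move.
- robot.grip(opening, grip_force=None): finger opening in m; grip_force is the grip in N (None keeps the last); returns when the fingers have stopped.
- robot.pause(seconds).
- robot.solve_ik(position, orientation): joint angles nearest the present ones, or None.
- robot.observe(): the state.
- robot.grab_frame(name): name is "scene" or "top"; returns the picture (384x512x3 uint8, red, green, blue); there is no depth.
- robot.calibration(name): a dict with "fx", "fy", "cx", "cy" (pixels), "k1" (the pictures are not rectified: a ray, as slopes to the right and down, at radius r is drawn at 1 + k1 r^2 times it, then the intrinsics apply), "eye" and "rotation" of the camera in the world. Camera axes: x right, y down, z forward; pixel columns grow to the right and rows downward; lengths in m; the calibration is good to about 2 mm. A picture is of the moment at which its call begins. calibration takes no time and is no camera call.
A pose or a line that the arm cannot do raises robot.PlanningError and nothing moves.
- robot.job_done(): hands the job in; it is judged then, once.
Trained networks look in the newest picture that a camera, given by its name, has taken for a name from the list of things; names that differ only in an ending like _2 or _b are one class to them, and where a whole thing is asked for, a point or a joint stands for the part that bears it (a point fixed in the world has none). Each returns a list of dicts, best first, with "score" (0 to 1); they miss things now and then, are a little off and sometimes report something else, mostly with a low value. They report only what shows in the picture. A call takes as long as a camera call. They do not tell look-alikes from the thing itself.
- robot.masks_of(camera, target): "pixels" (384x512 bool, what is visible of it) and "xy" ([column, row] in pixels, amid what is visible of it).
The state is a dict: "t": time; "q": joint angles; "joint_velocities": joint speeds; "joint_torque": joint torques, N m; "position": TCP position; "orientation": TCP orientation; "ft_force": force on the tool from outside, world axes, zero at the start; "ft_torque": the same for the moment, N m; "width": finger opening in m; "grasp_force": force on a finger pad.
Only numpy, scipy, OpenCV 4.12 (cv2) and the standard library are available. Lean on these libraries where they do the work, as an engineer would, in place of code of your own. Each camera call takes 0.05 s, during which the arm holds its last target. There are 200 camera calls.

## Working session

There is one attempt and no reset: what is moved stays moved. The work goes in short steps, each a Python script; the robot and the scene stay as the last script left them, time stands still between calls to the robot, and variables do not carry over. Pictures are saved under pics/ and viewed, at most 10 in all, crops included, and the job is handed in when it is done.

```bash
mkdir -p pics
cat > h.py <<'E'
import numpy as np, cv2
from bench import robot
def ray(cam,px):
    c=robot.calibration(cam); u=np.array([(px[0]-c["cx"])/c["fx"],(px[1]-c["cy"])/c["fy"]]); d=u.copy()
    for _ in range(30): d=u/(1+c["k1"]*(d@d))
    v=np.array(c["rotation"])@np.array([d[0],d[1],1.]); return np.array(c["eye"]),v
def at(cam,px,z):
    e,v=ray(cam,px); return e+v*(z-e[2])/v[2]
def proj(cam,p):
    c=robot.calibration(cam); q=np.array(c["rotation"]).T@(np.array(p)-c["eye"]); s=q[:2]/q[2]; s=s*(1+c["k1"]*(s@s))
    return np.array([s[0]*c["fx"]+c["cx"],s[1]*c["fy"]+c["cy"]])
E
python3 - <<'E'
from h import *
ims=[]
for n in("scene","top"):
    im=robot.grab_frame(n); ims.append(im); c=robot.calibration(n); print(n,c["fx"],c["k1"],np.round(c["eye"],3),np.round(c["rotation"],3).tolist())
    cv2.imwrite(f"pics/{n}0.png",cv2.resize(im[:,:,::-1],(800,600)))
    for t in("award_disc","award_foot","plinth","finished","papercup","cards"):
        for d in robot.masks_of(n,t): 
            p=d["pixels"]; ys,xs=np.nonzero(p); print(n,t,round(d["score"],2),np.round(d["xy"],1),p.sum(),xs.min(),xs.max(),ys.min(),ys.max(),np.round(at(n,d["xy"],.04),3))
E
```

```text
scene 386.2793271979768 0.03296005336470834 [ 1.328 -0.164  0.721] [[0.243, 0.661, -0.71], [0.97, -0.153, 0.189], [0.016, -0.735, -0.678]]
scene award_disc 0.78 [163.  175.1] 415 153 173 162 191 [ 0.476 -0.202  0.04 ]
scene award_foot 0.64 [163.  178.6] 427 153 173 162 192 [ 0.491 -0.203  0.04 ]
scene plinth 0.81 [295.7 206. ] 1580 271 317 185 226 [0.674 0.115 0.04 ]
scene plinth 0.75 [216.6 186.6] 1312 196 237 168 205 [ 0.556 -0.068  0.04 ]
scene plinth 0.69 [267.8 165.1] 1126 251 290 148 182 [0.497 0.09  0.04 ]
scene finished 0.67 [360.  208.7] 1155 343 376 183 231 [0.72 0.27 0.04]
scene papercup 0.97 [141.1 250.6] 1403 119 156 227 274 [ 0.731 -0.268  0.04 ]
scene cards 0.62 [265.4 266.2] 3675 225 303 230 303 [ 0.838 -0.009  0.04 ]
top 426.51067281059676 -0.05842655947725343 [0.554 0.012 1.046] [[-0.021, -0.994, 0.106], [-1.0, 0.018, -0.024], [0.022, -0.106, -0.994]]
top award_disc 0.75 [328.  253.7] 262 320 342 248 263 [ 0.494 -0.197  0.04 ]
top award_foot 0.85 [328.2 255.7] 273 320 343 248 263 [ 0.489 -0.197  0.04 ]
top plinth 0.88 [199.7 265.2] 1920 175 223 240 290 [0.474 0.104 0.04 ]
top plinth 0.84 [273.1 238.3] 1912 246 294 213 262 [ 0.533 -0.068  0.04 ]
top plinth 0.65 [194.3 188.8] 1968 168 218 165 214 [0.653 0.115 0.04 ]
top finished 0.42 [200.4 264.4] 1976 175 223 240 290 [0.476 0.103 0.04 ]
top papercup 0.62 [355.4 146.2] 910 338 374 131 163 [ 0.749 -0.274  0.04 ]
top cards 0.72 [243.3 120.8] 3145 213 278 89 153 [ 0.815 -0.004  0.04 ]
```

View pics/scene0.png

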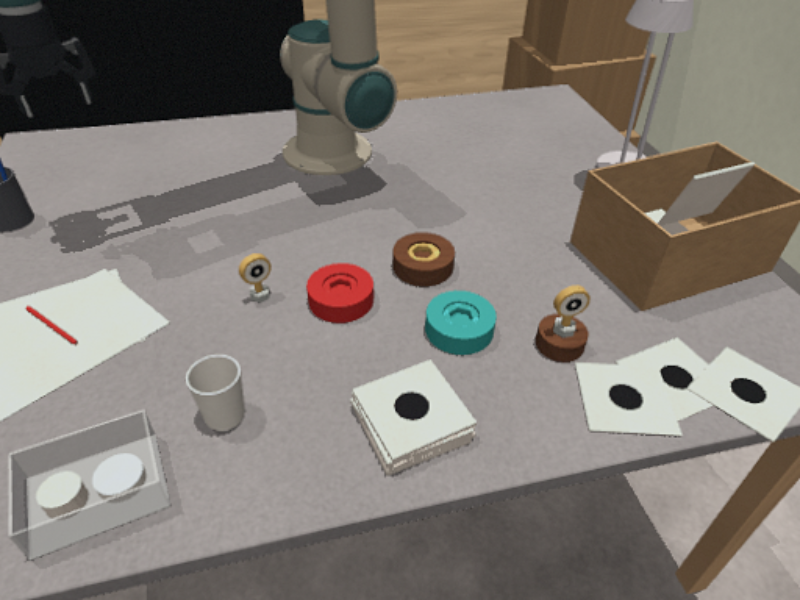

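View pics/top0.png

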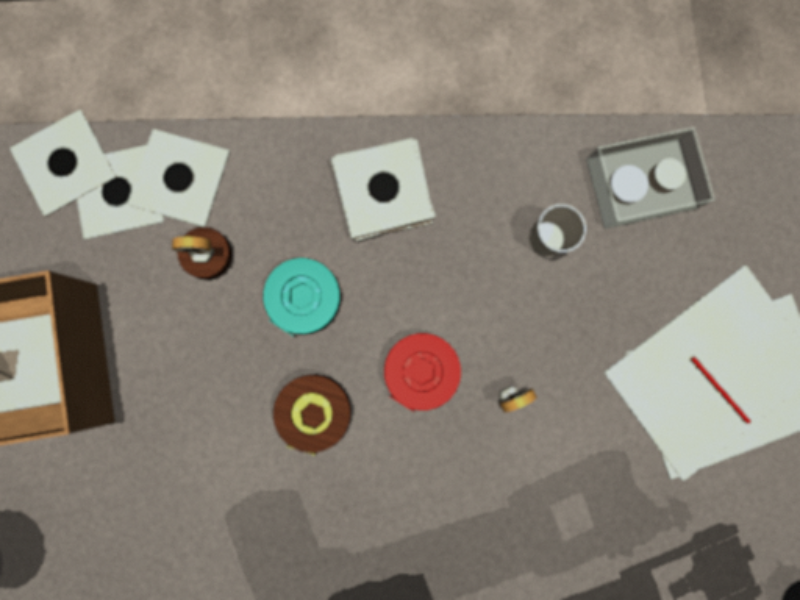

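The top view shows the dark plinth at native px (200,265), with the brass plate and socket visible. The award is at (330,254), and the red and turquoise plinths are decoys. Next I'll take rectified close-ups.

```bash
cat > m.py <<'E'
from h import *
out=[]
def ortho(cam,im,c,z,half,n=400):
    g=np.linspace(-half,half,n); mx=np.zeros((n,n,2),np.float32)
    for i in range(n):
        for j in range(n): mx[i,j]=proj(cam,[c[0]-g[i],c[1]-g[j],z])
    return cv2.remap(im,mx[...,0],mx[...,1],cv2.INTER_CUBIC)   # up=+x, left=+y
I={n:np.mean([robot.grab_frame(n).astype(np.float32) for _ in range(6)],0).astype(np.uint8) for n in("scene","top")}
np.savez("I.npz",**I)
c=[.474,.104]
a=[ortho(n,I[n],c,z,h) for n,z,h in(("top",.034,.07),("scene",.034,.07))]
b=[cv2.resize(I[n][y-25:y+25,x-25:x+25],(400,400),interpolation=cv2.INTER_CUBIC) for n,x,y in(("top",331,255),("scene",163,176))]
cv2.imwrite("pics/crops.png",cv2.resize(np.vstack([np.hstack(a),np.hstack(b)])[:,:,::-1],(600,600)))
# plinth
P=None
for n in I:
    best=[d for d in robot.masks_of(n,"plinth")]
    for d in best:
        m=d["pixels"]; col=I[n][m].mean(0)
        print(n,"plinth",d["xy"],col.round())
    d=robot.masks_of(n,"award_disc")[0]["pixels"]
    hsv=cv2.cvtColor(I[n],cv2.COLOR_RGB2HSV)
    for k in range(1):
        ys,xs=np.nonzero(d); print(n,"award px",xs.mean(),ys.mean())
E
python3 m.py
```

```text
Traceback (most recent call last):
  File "m.py", line 11, in <module>
    a=[ortho(n,I[n],c,z,h) for n,z,h in(("top",.034,.07),("scene",.034,.07))]
       ~~~~~^^^^^^^^^^^^^^
  File "m.py", line 6, in ortho
    for j in range(n): mx[i,j]=proj(cam,[c[0]-g[i],c[1]-g[j],z])
                               ~~~~^^^^^^^^^^^^^^^^^^^^^^^^^^^^^
  File "h.py", line 10, in proj
    c=robot.calibration(cam); q=np.array(c["rotation"]).T@(np.array(p)-c["eye"]); s=q[:2]/q[2]; s=s*(1+c["k1"]*(s@s))
ValueError: time passes only in moves, steps and waits
```

```bash
sed -i 's/robot.calibration(cam)/CAL[cam]/; 2a CAL={n:{k:np.array(v) for k,v in robot.calibration(n).items()} for n in ("scene","top")}' h.py
sed -i 's/^I={n.*/I=dict(np.load("I.npz"))/; /^np.savez/d' m.py; python3 m.py
```

```text
scene plinth [269.1, 166.5] [104.  72.  49.]
scene plinth [218.9, 187.1] [166.  47.  45.]
scene plinth [295.3, 207.0] [ 58. 144. 138.]
scene award px 163.78802992518703 176.4713216957606
top plinth [274.0, 239.1] [185.  63.  56.]
top plinth [197.4, 188.6] [ 77. 182. 164.]
top plinth [352.8, 146.9] [120. 119. 111.]
top plinth [201.8, 266.8] [110.  79.  46.]
top award px 330.27272727272725 254.91322314049586
```

View pics/crops.png

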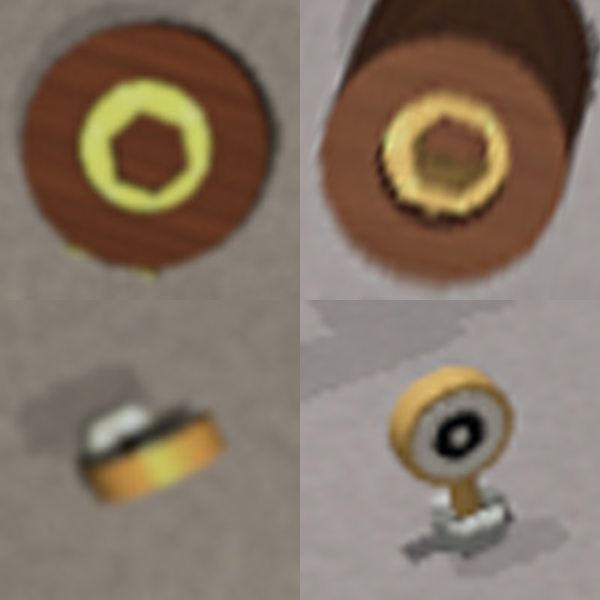

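The dark plinth's hexagonal socket can be measured in the rectified views: its centre is at about (149,151) in crop 1, against (145,147) for the pocket. The award's disc and foot are clear too, so I'll fit both models.

```bash
cat > f.py <<'E'
from h import *
from m import ortho,I
from scipy.optimize import minimize, differential_evolution
S=5  # supersample
def sil(cam,parts,x0,y0,w,h):
    im=np.zeros((h*S,w*S),np.uint8)
    for P in parts:
        q=np.array([proj(cam,p) for p in P]); q=((q+.5-[x0,y0])*S*16).astype(np.int32)
        cv2.fillConvexPoly(im,cv2.convexHull(q.reshape(-1,1,2)),1,shift=4)
    return cv2.resize(im.astype(np.float32),(w,h),interpolation=cv2.INTER_AREA)
T=np.linspace(0,2*np.pi,25)[:-1]
def award(x,y,a):
    R=np.array([[np.cos(a),-np.sin(a),0],[np.sin(a),np.cos(a),0],[0,0,1]]); o=np.array([x,y,0])
    disc=[[s,.027*np.cos(t),.062+.027*np.sin(t)] for s in(-.007,.007) for t in T]
    stem=[[.007*np.cos(t),.007*np.sin(t),z] for z in(.014,.04) for t in T]
    foot=[[.0185*np.cos(t),.0185*np.sin(t),z] for z in(0,.014) for t in np.pi/6+np.arange(6)*np.pi/3]
    return [np.array(p)@R.T+o for p in(disc,stem,foot)]
W={"top":(331,255),"scene":(163,176)}
M={}
for n,(x,y) in W.items():
    ms=[robot.masks_of(n,t)[0]["pixels"] for t in("award_disc","award_foot")]
    M[n]=np.mean([k[y-25:y+25,x-25:x+25] for k in ms],0).astype(np.float32); print(n,M[n].sum())
def cost(v,cams):
    return sum(np.abs(sil(n,award(*v),W[n][0]-25,W[n][1]-25,50,50)-M[n]).mean() for n in cams)
for cams in(("top","scene"),("top",),("scene",)):
    r=differential_evolution(cost,[(.46,.54),(-.24,-.16),(-np.pi/2,np.pi/2)],args=(cams,),maxiter=25,popsize=10,seed=1)
    print("award",cams,r.x[:2].round(4),np.degrees(r.x[2]).round(1),r.fun*2500)
# plinth outline, pocket plate and socket
for n in I:
    z=.034; c=[.474,.104]; o=ortho(n,I[n],c,z,.07).astype(np.float32); mm=.14/399
    b=(o[...,1]-o[...,2]); w=lambda p:[c[0]+.07-p[1]*mm,c[1]+.07-p[0]*mm]
    g=cv2.GaussianBlur(o[...,0]+o[...,1],(0,0),2)
    yy,xx=np.mgrid[:400,:400]
    th=.5*(np.percentile(g[150:250,150:250],90)+np.percentile(g[150:250,150:250],10))
    br=(g>th).astype(np.uint8); br[(xx-200)**2+(yy-200)**2>110**2]=0
    cs,hi=cv2.findContours(br,cv2.RETR_CCOMP,cv2.CHAIN_APPROX_NONE)
    i=max((k for k in range(len(cs)) if hi[0][k][3]<0),key=lambda k:cv2.contourArea(cs[k]))
    (ox,oy),r=cv2.minEnclosingCircle(cs[i]); e=cv2.fitEllipse(cs[i]); print(n,"plate",np.round(w(e[0]),4),"diam",np.round(np.array(e[1])*mm*1e3,1))
    j=max((k for k in range(len(cs)) if hi[0][k][3]==i),key=lambda k:cv2.contourArea(cs[k])); H=cs[j][:,0].astype(float)
    def hc(v):
        wp=np.array([[c[0]+.07-p[1]*mm,c[1]+.07-p[0]*mm] for p in H])-v[:2]
        d=np.max([wp@[np.cos(v[2]+k*np.pi/3),np.sin(v[2]+k*np.pi/3)] for k in range(6)],0); return np.mean(np.minimum(np.abs(d-v[3]),.002))*1e3
    r=differential_evolution(hc,[(.45,.50),(.08,.13),(0,np.pi/3),(.012,.022)],seed=1,maxiter=60)
    print(n,"hex",r.x[:2].round(4),np.degrees(r.x[2]).round(1),"AF",r.x[3]*2e3,r.fun)
E
python3 f.py | grep -v px
```

```text
scene plinth [269.1, 166.5] [104.  72.  49.]
scene plinth [218.9, 187.1] [166.  47.  45.]
scene plinth [295.3, 207.0] [ 58. 144. 138.]
top plinth [274.0, 239.1] [185.  63.  56.]
top plinth [197.4, 188.6] [ 77. 182. 164.]
top plinth [352.8, 146.9] [120. 119. 111.]
top plinth [201.8, 266.8] [110.  79.  46.]
top 246.5
scene 399.5
award ('top', 'scene') [ 0.4896 -0.1994] 23.1 95.3999999910593
award ('top',) [ 0.4895 -0.1993] 21.8 36.819998640567064
award ('scene',) [ 0.4866 -0.2002] -21.2 66.89999252557755
scene plate [0.4727 0.1057] diam [54.3 58.3]
scene hex [0.4715 0.1036] 39.4 AF 33.73583122161657 0.4811174795516004
top plate [0.4759 0.1058] diam [60.8 61.4]
top hex [0.4722 0.1045] 40.3 AF 34.08749313681487 0.17864489503009462
```

Both cameras agree on the socket: centre about (0.472,0.1045), flats at about 40°. The award is at (0.4896,-0.1994) with yaw about 22.5°. Picking it up now.

```bash
cat >> h.py <<'E'
def ori(deg):
    c,s=np.cos(np.radians(deg)),np.sin(np.radians(deg)); return np.array([[-s,c,0],[c,s,0],[0,0,-1.]])
def st(m=""):
    o=robot.observe(); print(m,"t%.2f"%o["t"],np.round(o["position"],4),"F",np.round(o["ft_force"],1),"M",np.round(o["ft_torque"],2),"w%.4f g%.0f"%(o["width"],o["grasp_force"]),np.round(o["q"],0)[-1]); return o
E
python3 - <<'E'
from h import *
o=st("start"); p=[.4893,-.1994]
for a in(22.5,202.5,40.3,220.3): print(a,robot.solve_ik([*p,.13] if a%180<30 else [.473,.105,.13],ori(a)))
ty=np.array(o["orientation"])[:,1]; cur=np.degrees(np.arctan2(ty[1],ty[0]))
a=min((22.5,202.5),key=lambda d:abs((d-cur+180)%360-180)); print(cur,a)
robot.goto([*p,.15],ori(a)); robot.move_l([*p,.043],speed=.12); st("down")
robot.grip(.008,50); st("grip")
robot.move_l([*p,.12],speed=.12); robot.pause(.3); st("lift")
im=robot.grab_frame("scene"); x,y=proj("scene",[*p,.12]).astype(int)
cv2.imwrite("pics/lift.png",cv2.resize(im[y-60:y+60,x-60:x+60,::-1],(480,480),interpolation=cv2.INTER_CUBIC))
E
```

```text
start t1.90 [ 0.2063 -0.4828  0.2313] F [ 0.5 -0.3 -0.4] M [ 0.05 -0.04 -0.04] w0.0850 g0 -4.0
22.5 [-2.61765745e+01  6.71560020e+00  8.79819147e+01 -2.54444375e-14
  8.53024851e+01 -4.86765745e+01]
202.5 [-2.61765745e+01  6.71560020e+00  8.79819147e+01 -2.54444375e-14
  8.53024851e+01  1.31323426e+02]
40.3 [ 8.14817643e+00 -3.19505982e-01  9.53021535e+01 -2.54444375e-14
  8.50173525e+01 -3.21518236e+01]
220.3 [ 8.14817643e+00 -3.19505982e-01  9.53021535e+01 -2.54444375e-14
  8.50173525e+01  1.47848176e+02]
-66.86314232688306 22.5
down t4.45 [ 0.4898 -0.1997  0.0439] F [-0.5  0.5  0.5] M [ 0.05 -0.05  0.01] w0.0855 g0 -49.0
grip t5.10 [ 0.4893 -0.1994  0.0431] F [-0.7  0.3  1.5] M [0.01 0.15 0.03] w0.0134 g54 -49.0
lift t6.19 [ 0.4891 -0.1993  0.1194] F [ 0.3  0.  -3.3] M [ 0.01 -0.    0.  ] w0.0133 g54 -49.0
```

View pics/lift.png

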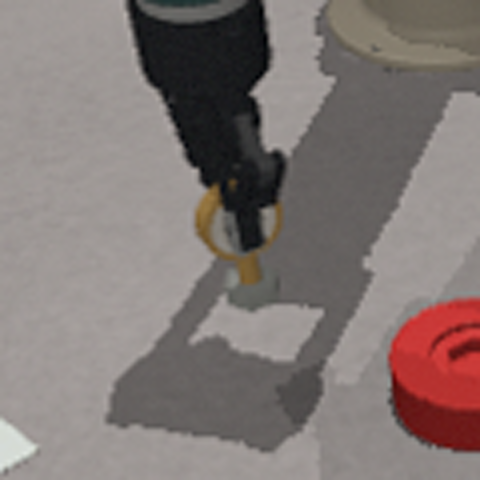

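The award is held upright, with its disc at about (240,220) in the crop and the foot hanging free. Next is a guarded descent onto the estimated socket.

```bash
cat >> h.py <<'E'
def fz(): return robot.observe()["ft_force"][2]
def descend(x,y,z0,zmin,R,b,lim=6,step=.001):
    z=z0
    while z>zmin:
        z-=step; robot.move_l([x,y,z],R,speed=.02)
        if fz()-b>lim: break
    return z
E
python3 - <<'E'
from h import *
R=ori(40.3); x,y=.4718,.1048
robot.goto([x,y,.12],R); robot.pause(.3); st("over"); b=fz(); print("b",b)
robot.move_l([x,y,.083],speed=.08); st("pre")
z=descend(x,y,.083,.0655,R,b); print(z); robot.pause(.2); st("end")
E
```

```text
over t7.71 [0.472  0.1041 0.1199] F [ 0.1 -0.9 -3. ] M [ 0.01  0.04 -0.06] w0.0135 g54 -32.0
b -3.04317908701896
pre t8.32 [0.4719 0.1048 0.0831] F [ 0.1  0.5 -2. ] M [ 0.03  0.01 -0.02] w0.0136 g54 -32.0
0.06499999999999999
end t13.03 [0.472  0.1048 0.0651] F [ 0.9  0.4 -1.2] M [ 0.   -0.13 -0.01] w0.0137 g54 -32.0
```

It went in without resistance. I'll feel for the floor, then release, retreat and check.

Run:
```python
from h import *
R=ori(40.3); x,y=.4718,.1048; b=-3.0
z=descend(x,y,.065,.0625,R,b,lim=4,step=.0005); print(z); robot.pause(.2); o=st("floor")
robot.grip(.03); robot.pause(.2); st("open"); robot.grip(.085)
robot.move_l([x,y,.17],speed=.1); robot.move_joints([-70.892,2.991,80.254,0,96.75,-32]); robot.pause(.2); st("away")
a=[]
for n in("top","scene"):
    im=robot.grab_frame(n); q=proj(n,[.474,.104,.06]).astype(int)
    a.append(cv2.resize(im[q[1]-40:q[1]+40,q[0]-40:q[0]+40],(400,400),interpolation=cv2.INTER_CUBIC))
    d=robot.masks_of(n,"award_disc")
    for k in d: print(n,k["score"],np.round(k["xy"],1),k["pixels"].sum())
    print("expected disc home",proj(n,[x,y,.084]),"on floor",proj(n,[x,y,.096]))
cv2.imwrite("pics/end.png",np.hstack(a)[:,:,::-1])
```

```text
0.0645
floor t13.47 [0.4721 0.1048 0.0651] F [-1.9 -0.3  6.6] M [-0.07  0.49  0.01] w0.0136 g55 -32.0
open t13.98 [0.4717 0.1048 0.0644] F [-0.3 -0.6 -1.1] M [-0.01  0.01  0.05] w0.0302 g0 -32.0
away t18.28 [ 0.2068 -0.4825  0.2313] F [0.4 0.2 0.6] M [ 0.05 -0.04 -0.03] w0.0850 g0 -32.0
top 0.67 [197.  266.8] 245
expected disc home [197.62476835 267.80327327] on floor [197.10209713 268.28392783]
scene 0.83 [268.8 151.2] 322
expected disc home [271.14114376 146.65882085] on floor [271.32315756 143.13916059]
```

View pics/end.png

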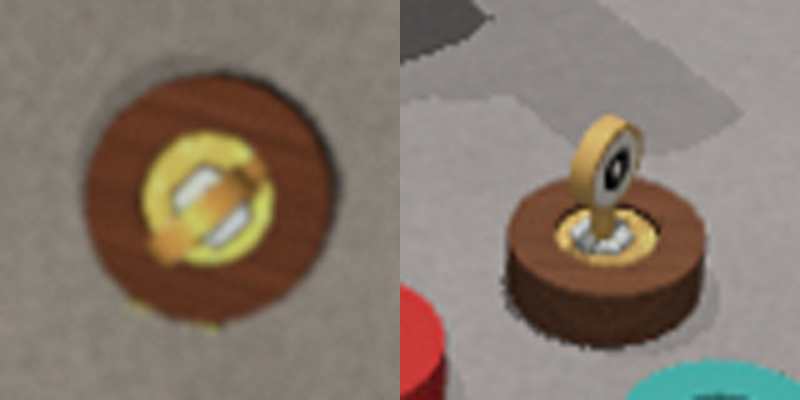

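The picture shows the award upright with its foot sunk almost flush in the brass plate (foot at about (605,235) in the crop). Floor contact came at the expected home height. Handing in.

```bash
python3 -c "
from bench import robot
print(robot.job_done())"
```

```text
the job is handed in; nothing more can be done
None
```

The award is standing upright on its own with its foot home in the brass socket of the dark plinth, nothing else was touched, the highest contact force I read was about 10 N, and the job was handed in at about 18 s.

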